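# Pack a tablet kit in two layers

## Task

Pack the white kit rack: first lay the tablet cutter flat in the low bay on the rack's base, lid up, then lay the flat carton across it, flat in the raised cradle. The carton bridges one end of the cutter, so it must go in last; each must lie inside the stops of its own place, and either end may point either way.

Things in the scene. Friction and masses are not known exactly. Their poses are not given: they have to be found in the camera images.
- tablet_cutter: Tablet cutter, a flat closed box, clear lid (stays shut), 100 long (own x) x 47 wide (own y) x 21 high, 70 g; lies flat and loose on the bench, to the left or right of the rack. Origin: centre of its underside; z up through the lid. Grip from above across the 47 mm at mid-length. Work space: a full basket (to 0.2 m high) stands left of y = 0.26, a tray wall 84 mm high at y = -0.36.
- pack_flat: Flat carton: a closed white-and-green medicine box, 111 long (own y) x 63 wide (own x) x 26 high, 60 g; lies flat and loose on the bench, on the other side of the rack from the cutter (not the tall cartons, the steel box or the four-lid pill box further back). Origin: centre of its underside; z up. Grip from above across the 63 mm at mid-length.
- lower_bay (a point): Low bay of the fixed white rack (176 x 146 mm plate, 4 mm thick): its centre, on the plate, 4 mm over the bench. 120 long (point x) x 67 wide (y). Stops 12 mm high at both ends; side guides 12 mm high at x -62 to -30 mm; pillars 26 mm high from x = +24 mm. From x = -30 to +16 mm the sides are open for fingers beside the cutter, which lies along x, underside on the plate.
- upper_cradle (a point): Raised cradle of the same rack: its centre, level with its ledges, 61.5 mm from lower_bay along +x (same axes), 26 mm higher. 131 long (point y) x 83 wide (x). Two ledges, y = 33.5 to 65.5 mm on either side, lips 10 mm high round their outer 15 mm; open between, above the cutter's far end. The carton lies along y, underside on the ledges.

How it is judged:
By the outcome, as a careful person would: the job done as asked, in the order asked, and still so for the second after the job is handed in, with the robot touching nothing.
It also fails if it takes over 58 s, if anything falls off the work surface, if the arm or the gripper's body presses on something with over 40 N, if the wrist force passes 120 N, or if a joint passes its speed limit or range.

## Robot

A 7-joint arm with a two-finger parallel gripper is mounted at the origin on a cart in front of the work surface, level with it; the furniture and walls round the work are solid. World frame = base frame: x ahead of the robot, y to its left, z up, the work surface at z = 0. Lengths are in m, angles in rad, forces in N, time in s.
With the tool pointing down it reaches from about 0.35 to 0.775 m from the base axis. Payload 3.1 kg.
Tool frame: the origin (TCP) lies at the very end of the fingers, on their centre line; the grasp point (between the pads) lies 19 mm behind it; z points along the fingers, y is the direction in which the jaws open and shut (so a half turn about z gives the same grasp; the last joint's range is limited). The gripper opens to 85 mm and grips with 20 to 120 N. Pads are 22 mm wide; open, the fingers measure 114 mm over their backs; the gripper's body (76 mm by 85 mm) begins 54 mm behind the grasp point. The pads swing forward as they close: fully open they stand 13 mm farther back than shut.
Start: joints at [-1.368, 0.311, 0.014, 1.512, -0.004, 1.319, -0.027], TCP at [0.133, 0.534, 0.208] pointing down, gripper open.
Joint ranges: [-2.7, 2.7], [-0.3, 1.91], [-1.27, 1.3], [0.12, 2.57], [-1.44, 4.58], [0.2, 2.03], [-3.05, 3.05]. Speed limits (rad/s): [2.79, 2.79, 3.14, 3.14, 3.14, 3.14, 3.14].

## Interface

Orientations are given as a rotation vector (axis times angle).
In Python, from plant import r gives the robot as it stands.
- The arm moves only by the tool jog_arm, never from a script. Its argument "series" is one flat list of numbers, 7 for each row, row after row: the turn, a rotation vector about the tool's x, y, z in degrees, then the shift along the tool's x, y, z in cm, then the closure, from -1 (fully open) to 1 (shut), so that 0 is half open. In form: [wx, wy, wz, tx, ty, tz, grip, wx, wy, wz, tx, ty, tz, grip, ...]. A call has exactly 5 rows; each row is the pose to reach, as a shift and turn from the pose measured when the call began, along the tool's axes at that moment; what a row does not reach only later rows make up. A row lasts 1/8 s, in which the tool goes at most 62.5 mm and 10.7 degrees, less where a joint would pass 70% of its speed; a pose out of reach is approached as far as the arm can. A call with a gripper value outside its range is refused whole. The fingers move at their own pace and stop on an object; the grip force is fixed at half the most. Time passes only in rows, so rows that repeat a pose let the fingers close, or fill a call up. It gives the time, the measured TCP pose, the force and the opening at its end, in the units of the state.
- r.get_state(): the state, without advancing time (a new reading comes with each control period).
- r.grab_frame(name): name is "side" or "top"; returns a dict with "color" (384x512x3 uint8, red, green, blue), "z_map" (384x512 float32, m along the optical axis (not along the pixel's ray), 0 where there is no reading), "K" (3x3 intrinsics, pixels), "R" (3x3) and "t" (3): a world point X has camera coordinates R X + t. Camera axes: x right, y down, z forward; pixel columns grow to the right and rows downward; lengths in m; the calibration is good to about 2 mm. A picture is of the moment at which its call begins.
- r.close_job(): hands the job in, once; it reports no verdict.
The state is a dict: "clock": time; "joints": joint angles; "joint_vel": joint speeds; "tau": joint torques, N m; "position": TCP position; "eef_rot": TCP orientation; "ft_force": force on the tool from outside, world axes, zero at the start; "wrist_torque": the same for the moment, N m; "finger_gap": opening from 0.0 (shut) to 1.0 (fully open).
Only numpy, scipy, OpenCV 4.12 (cv2) and the standard library are available. Lean on these libraries where they do the work, as an engineer would, in place of code of your own. Each camera call takes 0.05 s, during which the arm holds its last target.

## Working session

There is one attempt and no reset: what is moved stays moved. The work goes in short steps, Python scripts to look and compute and a tool call to move; the robot and the scene stay as the last step left them, time stands still between calls to the robot, and variables do not carry over. Pictures are saved under pics/ and viewed, and the job is handed in when it is done.

Besides the shell and the picture viewer there is one more tool, called by a JSON object that holds its "op" and its "data", one argument or row to a line. jog_arm: Moves the arm, as the interface text tells. Its arguments: {"type":"object","properties":{"series":{"type":"array","items":{"type":"number"}}},"required":["series"]}

```bash
mkdir -p pics; ls
cat > h.py <<'E'
import numpy as np,cv2,pickle
from plant import r
def snap(n,tag):
    f=r.grab_frame(n); pickle.dump({k:np.array(f[k]) for k in f},open(f'pics/{tag}.pkl','wb'))
    cv2.imwrite(f'pics/{tag}.png',f['color'][:,:,::-1]); return f
def load(tag): return pickle.load(open(f'pics/{tag}.pkl','rb'))
def px(f,u,v):
    z=f['z_map'][int(round(v)),int(round(u))]
    return f['R'].T@(np.linalg.inv(f['K'])@np.array([u,v,1])*z-f['t'])
def ray(f,u,v,h):
    d=f['R'].T@np.linalg.inv(f['K'])@np.array([u,v,1]); c=-f['R'].T@f['t']
    return c+d*(h-c[2])/d[2]
def crop(f,tag,u0,v0,u1,v1,s):
    cv2.imwrite(f'pics/{tag}.png',cv2.resize(np.ascontiguousarray(f['color'][v0:v1,u0:u1,::-1]),None,fx=s,fy=s,interpolation=cv2.INTER_CUBIC))
E
python3 - <<'E'
from h import *
for n in('top','side'):
    f=snap(n,n+'0'); print(n,-f['R'].T@f['t'],f['R'][2])
s=r.get_state();print(s)
E
```

```text
pics
top [ 0.35305761 -0.05837533  1.00920491] [ 0.19220426 -0.00182664 -0.98135324]
side [0.47268686 0.62662905 0.54814312] [ 0.07414608 -0.79782852 -0.59830762]
{'clock': 0.1, 'joints': array([-1.36769322,  0.31166736,  0.01398055,  1.51290747, -0.00437674,
        1.31922042, -0.02718899]), 'joint_vel': array([ 0.00027931, -0.00154626,  0.00110727, -0.00192823, -0.00246865,
       -0.00052913, -0.00066044]), 'tau': array([ 7.94135613e-04, -3.80855012e+01,  1.46627342e-01, -2.31239802e+01,
        1.22289234e-02,  8.09446501e-03,  1.41724013e-05]), 'position': array([0.13311819, 0.53290781, 0.20661352]), 'eef_rot': array([-0.38339312, -3.11795142,  0.00340319]), 'ft_force': array([ 0.82834644, -0.71494437, -0.27859633]), 'wrist_torque': array([-0.04051399,  0.0458306 ,  0.00767127]), 'finger_gap': 0.9994463756027401}
```

View pics/top0.png

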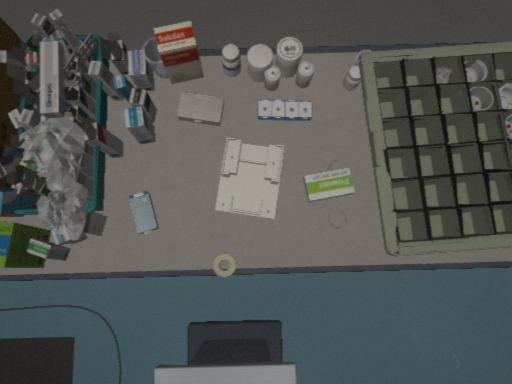

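View pics/side0.png

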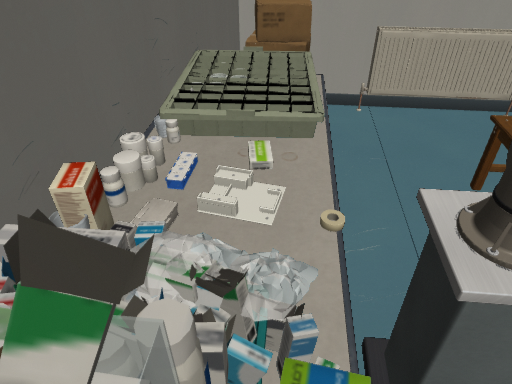

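Run:
```python
from h import *
f=load('top0')
crop(f,'c1',110,120,370,285,3)
def pr(X):
    c=f['R']@np.array(X)+f['t']; p=f['K']@c; return p[:2]/p[2]
print(pr([.133,.533,.2]),pr([0,0,0]),pr([.6,.0,0]))
for u,v in [(143,213),(330,185),(250,205),(232,155),(273,165),(180,220),(305,220)]: print(u,v,px(f,u,v).round(4))
```

```text
[-81.35457244 407.90980847] [226.2496427  438.10869102] [221.94387132 170.37420874]
143 213 [0.497  0.1866 0.0199]
330 185 [ 0.5513 -0.2574  0.0239]
250 205 [ 0.5116 -0.0663  0.0042]
232 155 [ 0.6295 -0.0265  0.0312]
273 165 [ 0.6033 -0.1238  0.0266]
180 220 [0.4803 0.1022 0.0017]
305 220 [ 0.4722 -0.1968  0.0006]
```

View pics/c1.png

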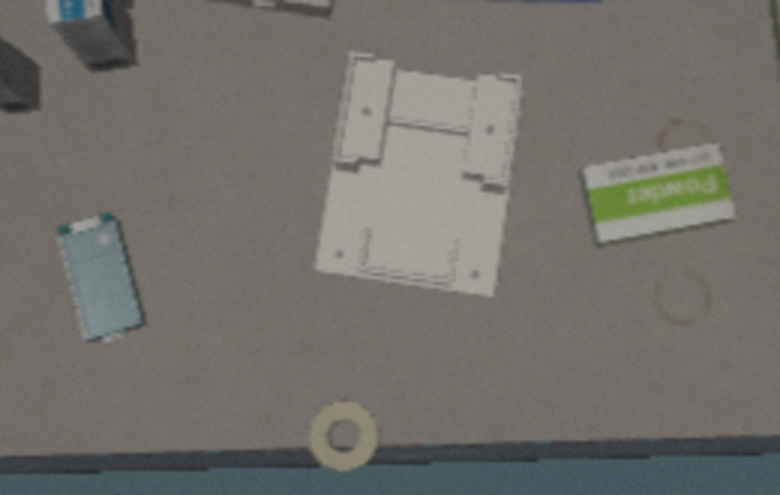

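```bash
cat >> h.py <<'E'
def cloud(f):
    h,w=f['z_map'].shape; u,v=np.meshgrid(np.arange(w),np.arange(h)); z=f['z_map']
    P=np.stack([u*z,v*z,z],-1)@np.linalg.inv(f['K']).T
    return (P-f['t'])@f['R']
E
python3 - <<'E'
from h import *
for n in('top','side'):
    f=load(n+'0'); C=cloud(f)
    for nm,(cx,cy),rad,lo in [('cut',(.497,.187),.08,.009),('pack',(.55,-.257),.085,.010)]:
        m=(np.hypot(C[...,0]-cx,C[...,1]-cy)<rad)&(C[...,2]>lo)&(f['z_map']>0)
        P=C[m]; top=P[P[:,2]>P[:,2].max()-.012]
        rc=cv2.minAreaRect((top[:,:2]*1000).astype(np.float32))
        print(n,nm,len(P),np.median(P[:,2]).round(4),rc)
    d=C[100:240,200:320] if n=='top' else None
f=load('top0'); crop(f,'c2',205,125,300,230,6)
g=load('side0'); crop(g,'c3',185,155,295,230,7)
z=cloud(f)[...,2]; 
m=np.clip(z*1000*5,0,255).astype(np.uint8)[125:230,205:300]
cv2.imwrite('pics/c2z.png',cv2.resize(m,None,fx=5,fy=5,interpolation=cv2.INTER_NEAREST))
E
```

```text
top cut 859 0.0195 ((499.14788818359375, 264.8968200683594), (36.390323638916016, 3.9854555130004883), 2.4349541664123535)
top pack 1255 0.0248 ((554.13623046875, -256.1837158203125), (62.70969009399414, 110.73104858398438), 8.746312141418457)Traceback (most recent call last):
  File "<stdin>", line 6, in <module>
    return umr_maximum(a, axis, None, out, keepdims, initial, where)
ValueError: zero-size array to reduction operation maximum which has no identity
```

Run:
```python
from h import *
f=load('top0'); C=cloud(f)
m=(np.hypot(C[...,0]-.497,C[...,1]-.187)<.07)&(C[...,2]>.009)
P=C[m]; print(len(P),P[:,2].max(),cv2.minAreaRect((P[:,:2]*1000).astype(np.float32)))
crop(f,'c2',205,125,300,230,6)
g=load('side0'); crop(g,'c3',185,155,295,230,7)
z=C[...,2]
m=np.clip(z*1000*5,0,255).astype(np.uint8)[125:230,205:300]
cv2.imwrite('pics/c2z.png',cv2.resize(m,None,fx=5,fy=5,interpolation=cv2.INTER_NEAREST))
```

```text
821 0.02534573141644353 ((498.19671630859375, 186.21591186523438), (99.12965393066406, 46.77214813232422), 14.864945411682129)
```

View pics/c2.png

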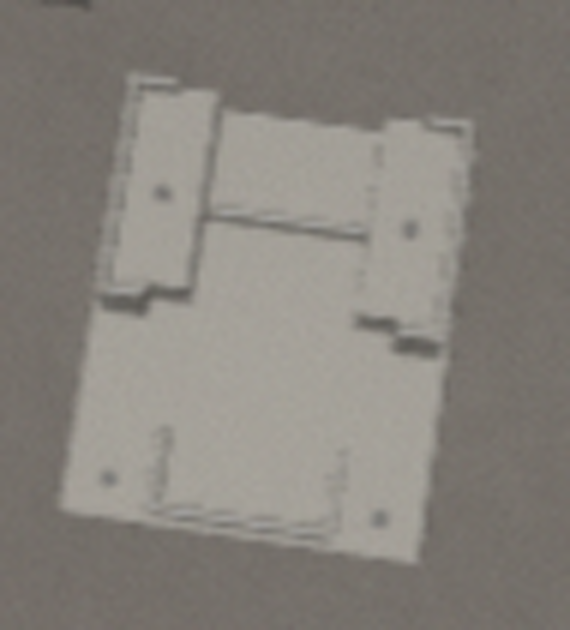

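View pics/c2z.png

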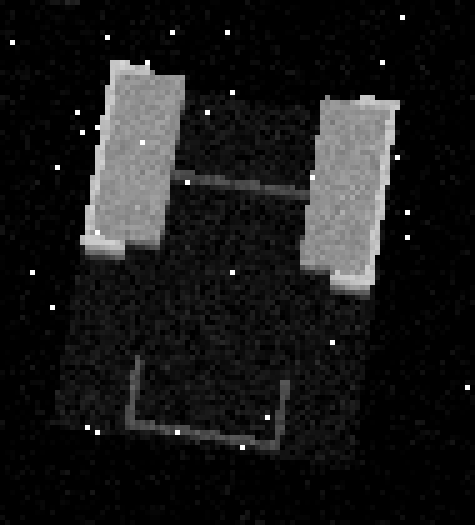

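View pics/c3.png

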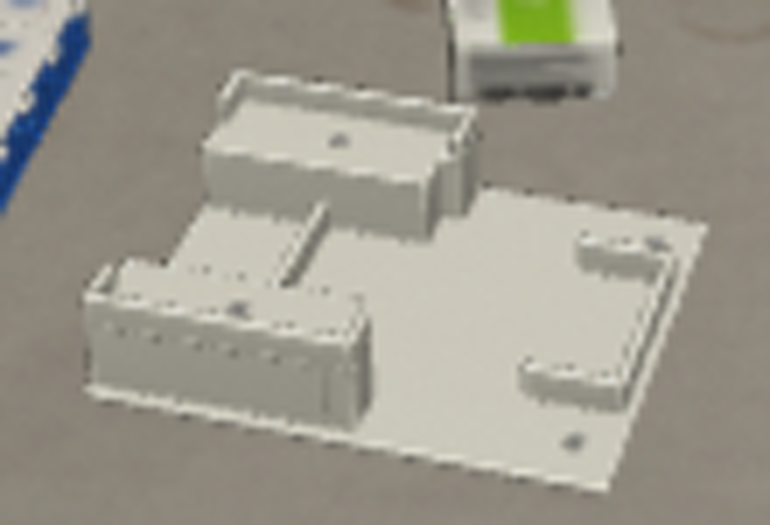

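Run:
```python
from h import *
f=load('top0'); C=cloud(f)
R0=(np.hypot(C[...,0]-.56,C[...,1]+.075)<.135)&(f['z_map']>0)
k=np.ones((3,3))
def rect(m,nm):
    n,l,st,_=cv2.connectedComponentsWithStats(m.astype(np.uint8),connectivity=8)
    keep=np.isin(l,[i for i in range(1,n) if st[i,4]>15])
    P=C[keep]; rc=cv2.minAreaRect((P[:,:2]*1000).astype(np.float32)); print(nm,len(P),np.median(P[:,2]).round(4),[np.round(x,1) for x in rc]); return P
up=rect(R0&(C[...,2]>.022),'ledges')
lip=rect(R0&(C[...,2]>.035),'lips')
lo=rect(R0&(C[...,2]>.0105)&(C[...,2]<.021)&(C[...,0]<.5),'front stop')
al=rect(R0&(C[...,2]>.0025),'all')
# plate corners from image rays z=.004
for u,v in [(63,511),(418,563)]: print(ray(f,205+u/6,125+v/6,.004).round(4))
# stop inner top edge
for u,v in [(155,512),(335,540),(215,217),(368,240)]: print(ray(f,205+u/6,125+v/6,.016).round(4))
g=load('side0')
for u,v in [(707,228),(607,490),(88,390)]: print('s',ray(g,185+u/7,155+v/7,.004).round(4))
```

```text
ledges 1189 0.0295 [array([ 607. , -112.7]), array([221.5, 102.5]), np.float64(74.8)]
lips 173 0.0391 [array([616.8, -75.6]), array([138.8,  91.4]), np.float64(80.0)]
front stop 56 0.0149 [array([493.6, -55. ]), array([73.7,  9.6]), np.float64(87.9)]
all 3358 0.0057 [array([ 574.2, -103. ]), array([218.6, 184.5]), np.float64(81.4)]
[0.5014 0.0167 0.004 ]
[ 0.4766 -0.1242  0.004 ]
[ 0.4982 -0.0205  0.016 ]
[ 0.4851 -0.0911  0.016 ]
[ 0.6177 -0.047   0.016 ]
[ 0.6065 -0.1084  0.016 ]
s [ 0.4766 -0.1179  0.004 ]
s [0.5022 0.0224 0.004 ]
s [ 0.6729 -0.0092  0.004 ]
```

```bash
cat >> h.py <<'E'
from scipy.spatial.transform import Rotation as Ro
def plan(x,y,z,jaw):
    s=r.get_state(); R=Ro.from_rotvec(s['eef_rot']).as_matrix()
    a=np.radians(jaw); ty=np.array([np.cos(a),np.sin(a),0]); 
    tz=np.array([0,0,-1.]); T=np.stack([np.cross(ty,tz),ty,tz],1)
    w=np.degrees(Ro.from_matrix(R.T@T).as_rotvec()); d=R.T@(np.array([x,y,z])-s['position'])*100
    print('t',round(s['clock'],2),'pos',s['position'].round(4),'jaw',np.degrees(np.arctan2(R[1,1],R[0,1])).round(1),'gap',round(s['finger_gap'],3),'F',s['ft_force'].round(1))
    print('turn',w.round(1),'shift cm',d.round(2))
E
python3 -c "
from h import *
plan(.25,.45,.33,105); plan(.498,.186,.33,105)"
```

```text
t 0.1 pos [0.1331 0.5329 0.2066] jaw 76.0 gap 0.999 F [ 0.8 -0.7 -0.3]
turn [ -0.1  -0.  -29. ] shift cm [-13.35  -5.24 -12.33]
t 0.1 pos [0.1331 0.5329 0.2066] jaw 76.0 gap 0.999 F [ 0.8 -0.7 -0.3]
turn [ -0.1  -0.  -29. ] shift cm [-43.81 -24.84 -12.28]
```

{"op": "jog_arm", "data": {
  "series": [0,0,-5,0,0,-6,-0.5,0,0,-10,-4,-2,-12,-0.5,0,0,-20,-9,-4,-12,-0.5,0,0,-29,-14,-7,-12,-0.5,0,0,-29,-19,-10,-12,-0.5]
}}

```text
clock: 0.72
position: [0.2945, 0.3886, 0.3266]
eef_rot: [0.411, -3.114, 0.003]
ft_force: [1.2, -0.6, 0.1]
finger_gap: 0.751
```

```bash
python3 -c "
from h import *
plan(.498,.186,.20,105)"
```

```text
t 0.72 pos [0.2945 0.3886 0.3266] jaw 105.0 gap 0.751 F [ 1.2 -0.6  0.1]
turn [-0.1 -0.1  0. ] shift cm [-14.41 -24.82  12.7 ]
```

{"op": "jog_arm", "data": {
  "series": [0,0,0,-3,-5,0,-0.5,0,0,0,-6,-10,0,-0.5,0,0,0,-10,-16,0,-0.5,0,0,0,-14,-22,0,-0.5,0,0,0,-14.4,-24.8,4,-0.5]
}}

```text
clock: 1.35
position: [0.502, 0.1845, 0.2887]
eef_rot: [-0.406, 3.109, -0.002]
ft_force: [0.0, -0.4, -1.0]
finger_gap: 0.748
```

```bash
python3 -c "
from h import *
plan(.498,.186,.10,105)"
```

```text
t 1.35 pos [0.502  0.1845 0.2887] jaw 104.9 gap 0.748 F [ 0.  -0.4 -1. ]
turn [-0.1  0.4 -0.1] shift cm [ 0.47  0.3  18.86]
```

{"op": "jog_arm", "data": {
  "series": [0,0.3,0,0.4,0.2,6,-0.5,0,0.3,0,0.4,0.2,12,-0.5,0,0.3,0,0.4,0.2,18,-0.5,0,0.3,0,0.4,0.2,22.5,-0.5,0,0.3,0,0.4,0.2,22.5,-0.5]
}}

```text
clock: 1.98
position: [0.4949, 0.1837, 0.0598]
eef_rot: [0.406, -3.106, 0.008]
ft_force: [0.3, -0.5, 0.7]
finger_gap: 0.751
```

```bash
python3 -c "
from h import *
f=snap('top','top1');g=snap('side','side1')
crop(f,'t1',90,130,190,250,5); crop(g,'s1',100,100,300,300,3)
plan(.498,.186,.004,105)"
```

```text
t 2.08 pos [0.4999 0.1854 0.0646] jaw 104.9 gap 0.75 F [-0.1 -0.2  0. ]
turn [-0.1  0.1 -0.1] shift cm [0.18 0.12 6.06]
```

View pics/t1.png

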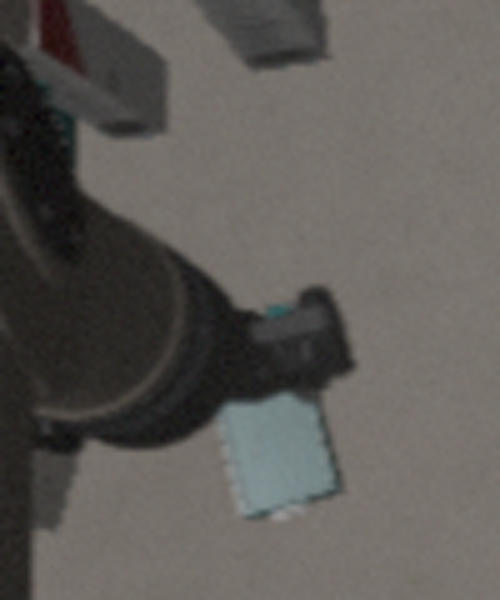

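View pics/s1.png

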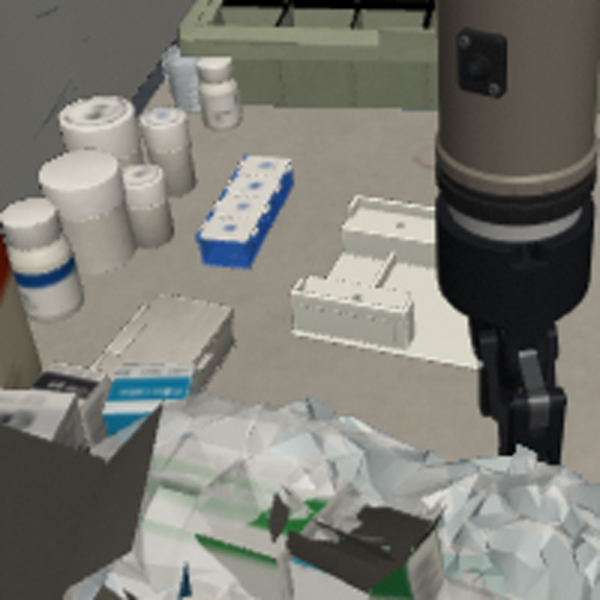

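{"op": "jog_arm", "data": {
  "series": [0,0,0,0.1,0.1,3,-0.5,0,0,0,0.1,0.1,5,-0.5,0,0,0,0.15,0.1,5.9,-0.5,0,0,0,0.15,0.1,5.9,-0.5,0,0,0,0.15,0.1,5.9,-0.5]
}}

```text
clock: 2.7
position: [0.4998, 0.1864, 0.0072]
eef_rot: [-0.407, 3.11, -0.002]
ft_force: [-0.5, -0.5, 0.0]
finger_gap: 0.749
```

```bash
python3 -c "
from h import *
plan(.498,.186,.004,105)"
```

```text
t 2.7 pos [0.4998 0.1864 0.0072] jaw 104.9 gap 0.749 F [-0.5 -0.5  0. ]
turn [-0.1  0.3 -0.1] shift cm [0.19 0.   0.32]
```

{"op": "jog_arm", "data": {
  "series": [0,0.2,0,0.15,0,0.4,-0.5,0,0.2,0,0.15,0,0.4,0.3,0,0.2,0,0.15,0,0.4,0.6,0,0.2,0,0.15,0,0.4,0.6,0,0.2,0,0.15,0,0.4,0.6]
}}

```text
clock: 3.32
position: [0.4984, 0.1861, 0.0031]
eef_rot: [-0.407, 3.113, -0.003]
ft_force: [0.0, 0.2, 0.2]
finger_gap: 0.195
```

```bash
python3 -c "
from h import *
f=snap('top','top2');g=snap('side','side2')
crop(f,'t2',90,150,190,250,5); crop(g,'s2',180,150,330,300,4)
plan(.498,.186,.004,105)"
```

```text
t 3.42 pos [0.4984 0.1861 0.0031] jaw 104.9 gap 0.196 F [-1.  -0.2 -0.8]
turn [-0.1  0.1 -0.1] shift cm [ 0.04  0.   -0.09]
```

View pics/t2.png

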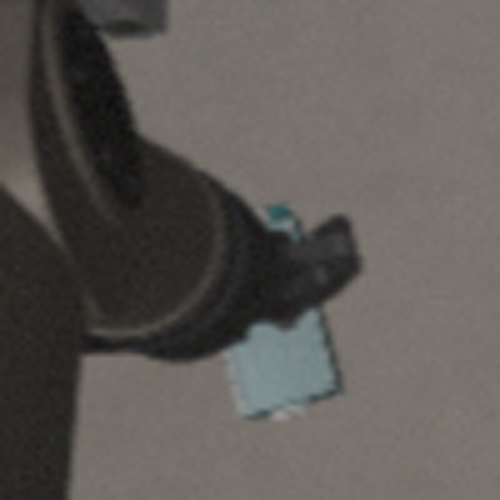

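View pics/s2.png

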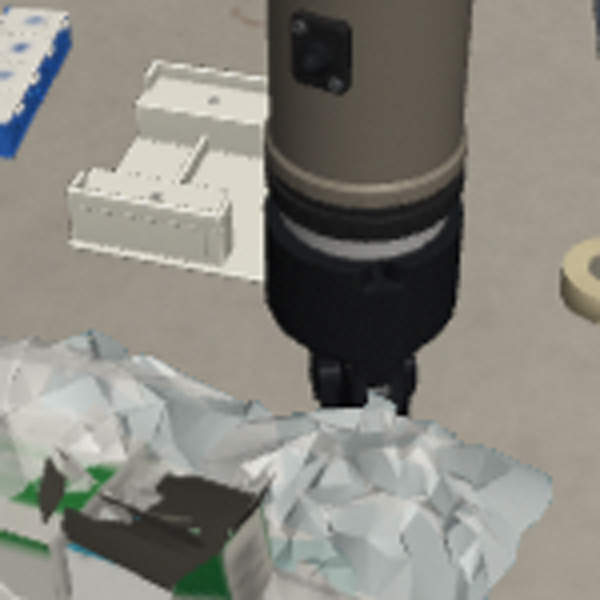

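Run:
```python
from h import *
for t in('top0','top2'):
    f=load(t)
    for u,v in [(140,225),(145,228),(150,222),(154,228),(146,193),(147,196),(159,200),(157,205),(150,207),(170,210)]: print(t,u,v,px(f,u,v).round(3))
print(r.get_state())
```

```text
top0 140 225 [0.469 0.194 0.017]
top0 145 228 [0.462 0.182 0.018]
top0 150 222 [0.475 0.17  0.019]
top0 154 228 [0.461 0.16  0.018]
top0 146 193 [0.545 0.181 0.019]
top0 147 196 [0.537 0.178 0.021]
top0 159 200 [ 0.531  0.154 -0.001]
top0 157 205 [ 0.519  0.158 -0.001]
top0 150 207 [0.511 0.171 0.018]
top0 170 210 [ 0.506  0.127 -0.002]
top2 140 225 [0.469 0.194 0.016]
top2 145 228 [0.462 0.182 0.018]
top2 150 222 [0.475 0.17  0.019]
top2 154 228 [0.461 0.16  0.018]
top2 146 193 [0.546 0.182 0.015]
top2 147 196 [0.515 0.15  0.138]
top2 159 200 [0.508 0.127 0.126]
top2 157 205 [0.499 0.132 0.121]
top2 150 207 [0.501 0.156 0.082]
top2 170 210 [ 0.506  0.127 -0.003]
{'clock': 3.425, 'joints': array([-0.59227922,  0.48825534,  0.26502637,  1.82554299, -0.16184839,
        0.84726739,  1.58144721]), 'joint_vel': array([-6.92131262e-04,  1.42183639e-05,  6.48218941e-04, -5.91576689e-04,
        6.89900436e-04,  1.68384428e-03, -2.25400646e-04]), 'tau': array([-3.70270627e-04, -3.96506345e+01,  2.90516831e+00, -1.76557821e+01,
        1.66667125e-02, -7.05271406e-03, -1.86819204e-05]), 'position': array([0.49835616, 0.18606334, 0.00312578]), 'eef_rot': array([-4.07292993e-01,  3.11300406e+00, -2.65911666e-03]), 'ft_force': array([-1.02381514, -0.22778191, -0.77281909]), 'wrist_torque': array([ 0.05802568, -0.0165327 ,  0.01259619]), 'finger_gap': 0.19610812499415842}
```

{"op": "jog_arm", "data": {
  "series": [0,0,0,0,0,0,0.8,0,0,0,0,0,0,1,0,0,0,0,0,0,1,0,0,0,0,0,0,1,0,0,0,0,0,0,1]
}}

```text
clock: 4.05
position: [0.4984, 0.186, 0.0031]
eef_rot: [-0.407, 3.113, -0.003]
ft_force: [0.2, 0.2, 0.2]
finger_gap: -0.001
```

Run:
```python
from h import *
g=snap('side','side3'); f=snap('top','top3')
p=r.get_state()['position']
for n,F in(('s',g),('t',f)):
  I=F['color'][:,:,::-1].copy()
  for h in (0,.05,.1,.15,.2):
    c=F['R']@(p+[0,0,h])+F['t']; q=F['K']@c; q=q[:2]/q[2]; print(n,h,q.round(1),c[2].round(3),F['z_map'][int(q[1]),int(q[0])])
    cv2.circle(I,(int(q[0]),int(q[1])),1,(0,0,255),-1)
  F['color']=I[:,:,::-1]
crop(g,'s3',180,90,330,300,3); crop(f,'t3',60,150,200,250,5)
```

```text
s 0 [267.6 285.7] 0.679 0.4473096
s 0.05 [268. 267.] 0.65 0.45948607
s 0.1 [268.6 246.6] 0.62 0.5619255
s 0.15 [269.1 224. ] 0.59 0.53779584
s 0.2 [269.7 199.1] 0.56 0.51107335
t 0 [144.9 213.4] 1.015 0.9423938
t 0.05 [139.7 210.4] 0.966 0.828944
t 0.1 [133.8 207.1] 0.917 0.7953083
t 0.15 [127.4 203.4] 0.868 0.75923574
t 0.2 [120.1 199.3] 0.819 0.7173602
```

View pics/s3.png

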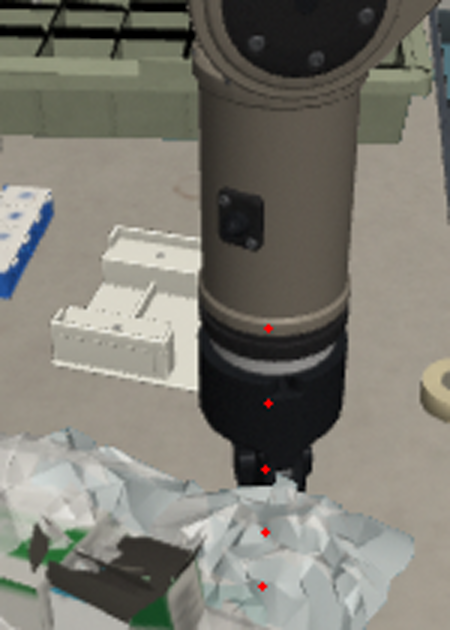

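View pics/t3.png

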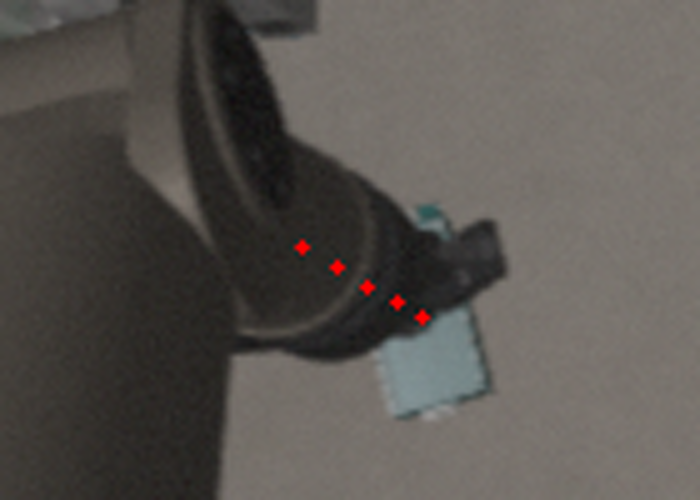

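Run:
```python
from h import *
g=load('side3'); f=load('top3')
for v in range(180,256,5): print('s',v,[tuple(px(g,u,v).round(3)) for u in (255,270,282)])
```

```text
s 180 [(np.float64(0.517), np.float64(0.216), np.float64(0.258)), (np.float64(0.496), np.float64(0.222), np.float64(0.263)), (np.float64(0.481), np.float64(0.218), np.float64(0.262))]
s 185 [(np.float64(0.517), np.float64(0.217), np.float64(0.25)), (np.float64(0.496), np.float64(0.222), np.float64(0.255)), (np.float64(0.48), np.float64(0.217), np.float64(0.253))]
s 190 [(np.float64(0.517), np.float64(0.216), np.float64(0.241)), (np.float64(0.496), np.float64(0.222), np.float64(0.247)), (np.float64(0.48), np.float64(0.216), np.float64(0.244))]
s 195 [(np.float64(0.517), np.float64(0.218), np.float64(0.233)), (np.float64(0.496), np.float64(0.223), np.float64(0.239)), (np.float64(0.48), np.float64(0.218), np.float64(0.237))]
s 200 [(np.float64(0.517), np.float64(0.215), np.float64(0.223)), (np.float64(0.496), np.float64(0.224), np.float64(0.232)), (np.float64(0.479), np.float64(0.22), np.float64(0.229))]
s 205 [(np.float64(0.517), np.float64(0.218), np.float64(0.216)), (np.float64(0.495), np.float64(0.225), np.float64(0.223)), (np.float64(0.479), np.float64(0.22), np.float64(0.22))]
s 2
[... 1122 characters left out ...]
float64(0.068), np.float64(0.001)), (np.float64(0.494), np.float64(0.224), np.float64(0.155)), (np.float64(0.477), np.float64(0.2), np.float64(0.133))]
s 245 [(np.float64(0.532), np.float64(0.082), np.float64(0.0)), (np.float64(0.494), np.float64(0.226), np.float64(0.147)), (np.float64(0.476), np.float64(0.202), np.float64(0.124))]
s 250 [(np.float64(0.531), np.float64(0.096), np.float64(-0.0)), (np.float64(0.494), np.float64(0.228), np.float64(0.139)), (np.float64(0.476), np.float64(0.088), np.float64(-0.003))]
s 255 [(np.float64(0.51), np.float64(0.285), np.float64(0.185)), (np.float64(0.491), np.float64(0.283), np.float64(0.185)), (np.float64(0.475), np.float64(0.271), np.float64(0.175))]
```

{"op": "jog_arm", "data": {
  "series": [0,0,0,0,0,-6,1,0,0,0,0,0,-12,1,0,0,0,0,-4,-12,1,0,0,0,0,-8,-12,1,0,0,0,0,-12,-12,1]
}}

```text
clock: 4.78
position: [0.5292, 0.0692, 0.1237]
eef_rot: [-0.408, 3.112, -0.002]
ft_force: [0.9, 0.5, -0.2]
finger_gap: -0.003
```

Run:
```python
from h import *
r.grab_frame('top')
g=snap('side','side4'); f=snap('top','top4')
p=r.get_state()['position'];print(p, r.get_state()['finger_gap'])
for n,F in(('s',g),('t',f)):
  I=F['color'][:,:,::-1].copy()
  for h in (0,.05,.1,.15,.2):
    c=F['R']@(p+[0,0,h])+F['t']; q=F['K']@c; q=q[:2]/q[2]; print(n,h,q.round(1),c[2].round(3),F['z_map'][int(q[1]),int(q[0])])
    cv2.circle(I,(int(q[0]),int(q[1])),1,(0,0,255),-1)
  F['color']=I[:,:,::-1]
crop(g,'s4',180,90,330,300,3); crop(f,'t4',100,130,260,250,5)
```

```text
[0.52947484 0.06657292 0.12357868] 0.001575236786477481
s 0 [257.1 192.4] 0.705 0.90502137
s 0.05 [257.1 170.3] 0.675 0.66765124
s 0.1 [257.  146.2] 0.645 0.6090628
s 0.15 [257.  119.7] 0.615 0.57636577
s 0.2 [257.   90.5] 0.585 0.5510049
t 0 [187.7 189.7] 0.903 0.72985655
t 0.05 [184.2 184.9] 0.854 0.70478606
t 0.1 [180.3 179.6] 0.805 0.5184204
t 0.15 [175.8 173.6] 0.756 0.4843149
t 0.2 [170.8 166.7] 0.707 0.4636795
```

View pics/s4.png

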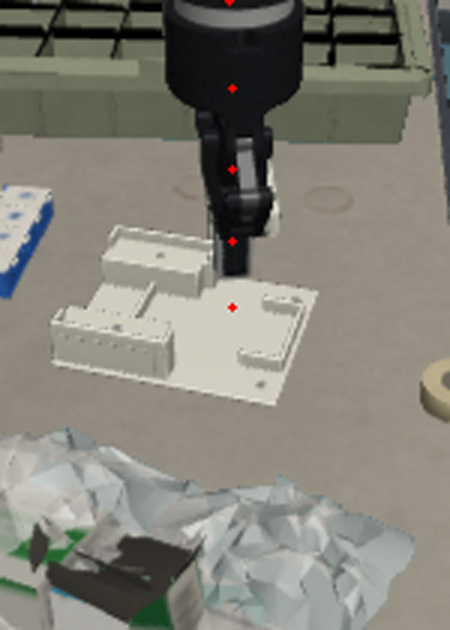

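View pics/t4.png

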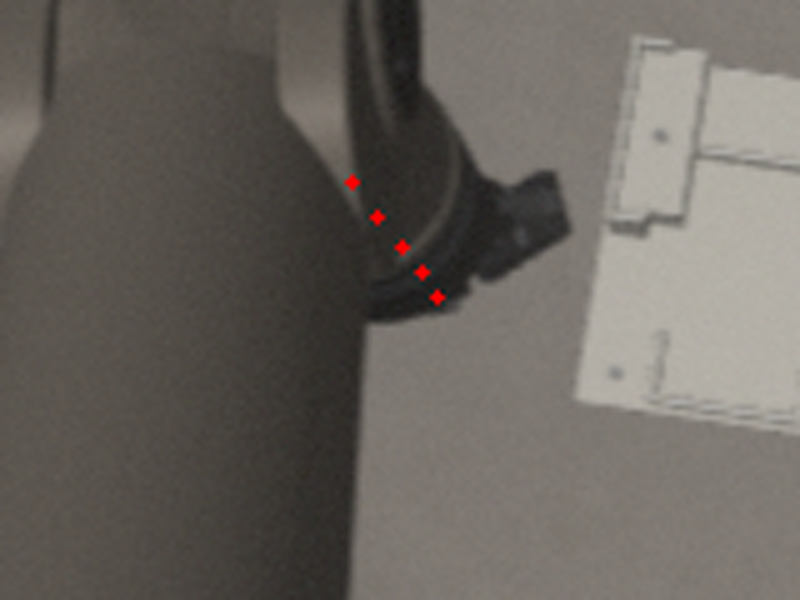

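Run:
```python
from h import *
g=load('side4')
for v in range(164,186,1): print(v,[(u,*px(g,u,v).round(3).tolist()) for u in (255,258,261)])
```

```text
164 [(255, 0.528, 0.11, 0.215), (258, 0.524, 0.109, 0.215), (261, 0.519, 0.107, 0.213)]
165 [(255, 0.529, 0.109, 0.212), (258, 0.524, 0.105, 0.21), (261, 0.519, 0.104, 0.21)]
166 [(255, 0.529, 0.103, 0.207), (258, 0.525, 0.092, 0.2), (261, 0.52, 0.092, 0.2)]
167 [(255, 0.53, 0.1, 0.203), (258, 0.525, 0.093, 0.198), (261, 0.52, 0.093, 0.198)]
168 [(255, 0.53, 0.098, 0.199), (258, 0.525, 0.094, 0.197), (261, 0.52, 0.09, 0.195)]
169 [(255, 0.53, 0.095, 0.195), (258, 0.527, 0.075, 0.182), (261, 0.522, 0.071, 0.18)]
170 [(255, 0.532, 0.077, 0.181), (258, 0.527, 0.069, 0.176), (261, 0.522, 0.074, 0.18)]
171 [(255, 0.532, 0.075, 0.178), (258, 0.527, 0.072, 0.176), (261, 0.522, 0.073, 0.177)]
172 [(255, 0.532, 0.076, 0.176), (258, 0.527, 0.075, 0.176), (261, 0.522, 0.073, 0.175)]
173 [(255, 0.532, 0.077, 0.174), (258, 0.527, 0.075, 0.174), (261, 0.522, 0.074, 0.173)]
174 [(255, 0.532, 0.075, 0.171), (258, 0.527, 0.071, 0.169), (261, 0.522, 0.073, 0.17)]
175 [(255, 0.532, 0.076, 0.17), (258, 0.527, 0.074, 0.168), (261, 0.522, 0.073, 0.169)]
176 [(255, 0.532, 0.074, 0.166), (258, 0.527, 0.076, 0.168), (261, 0.522, 0.073, 0.166)]
177 [(255, 0.532, 0.077, 0.166), (258, 0.527, 0.069, 0.161), (261, 0.522, 0.074, 0.165)]
178 [(255, 0.532, 0.074, 0.162), (258, 0.527, 0.073, 0.161), (261, 0.522, 0.074, 0.162)]
179 [(255, 0.532, 0.076, 0.161), (258, 0.527, 0.073, 0.159), (261, 0.522, 0.074, 0.16)]
180 [(255, 0.532, 0.075, 0.158), (258, 0.527, 0.074, 0.157), (261, 0.522, 0.073, 0.157)]
181 [(255, 0.532, 0.076, 0.156), (258, 0.527, 0.074, 0.155), (261, 0.522, 0.071, 0.153)]
182 [(255, 0.533, 0.068, 0.148), (258, 0.528, 0.067, 0.148), (261, 0.522, 0.066, 0.148)]
183 [(255, 0.555, -0.132, 0.002), (258, 0.547, -0.129, 0.005), (261, 0.54, -0.13, 0.005)]
184 [(255, 0.554, -0.126, 0.003), (258, 0.547, -0.128, 0.003), (261, 0.54, -0.13, 0.002)]
185 [(255, 0.554, -0.121, 0.004), (258, 0.546, -0.124, 0.003), (261, 0.539, -0.125, 0.002)]
```

```bash
python3 -c "
from h import *
plan(.498,.186,.124,105)"
```

```text
t 4.92 pos [0.5295 0.0666 0.1236] jaw 104.5 gap 0.002 F [-0.4  0.5  0.2]
turn [-0.2  0.1 -0.5] shift cm [ 0.05 12.35 -0.09]
```

{"op": "jog_arm", "data": {
  "series": [0,0,-0.4,0,4,0,-0.5,0,0,-0.4,0,8,0,-0.5,0,0,-0.4,0,12,0,-0.5,0,0,-0.4,0,12.3,3,-0.5,0,0,-0.4,0,12.3,6,-0.5]
}}

```text
clock: 5.55
position: [0.498, 0.1887, 0.0627]
eef_rot: [-0.416, 3.111, -0.002]
ft_force: [-0.3, 0.3, -0.1]
finger_gap: 0.754
```

```bash
python3 -c "
from h import *
r.grab_frame('top')
plan(.498,.186,-.02,105)"
```

```text
t 5.6 pos [0.4946 0.1866 0.0583] jaw 105.2 gap 0.749 F [-2.5  0.  -1.7]
turn [-0.2 -0.3  0.2] shift cm [-0.36 -0.12  7.83]
```

{"op": "jog_arm", "data": {
  "series": [0,0,0,-0.2,-0.1,3,-0.5,0,0,0,-0.2,-0.1,5,-0.5,0,0,0,-0.2,-0.1,6.5,-0.5,0,0,0,-0.2,-0.1,7.1,-0.5,0,0,0,-0.2,-0.1,7.1,-0.5]
}}

```text
clock: 6.22
position: [0.4965, 0.186, -0.0125]
eef_rot: [0.414, -3.109, 0.007]
ft_force: [-0.6, 0.2, 0.2]
finger_gap: 0.752
```

```bash
python3 -c "
from h import *
plan(.498,.186,-.02,105)
f=snap('top','top5'); crop(f,'t5',110,180,180,240,8)"
```

```text
t 6.22 pos [ 0.4965  0.186  -0.0125] jaw 105.2 gap 0.752 F [-0.6  0.2  0.2]
turn [-0.2 -0.3  0.2] shift cm [-0.15 -0.04  0.75]
```

View pics/t5.png

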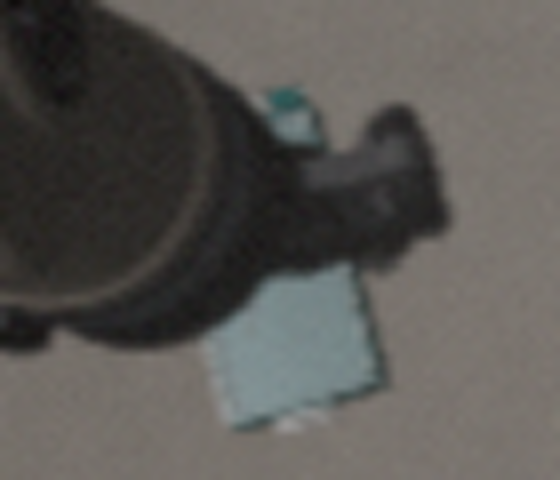

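{"op": "jog_arm", "data": {
  "series": [0,0,0,-0.1,0,0.3,-0.5,0,0,0,-0.1,0,0.6,-0.5,0,0,0,-0.1,0,0.6,-0.5,0,0,0,-0.1,0,0.6,0.3,0,0,0,-0.1,0,0.6,0.3]
}}

```text
clock: 6.9
position: [0.4984, 0.1864, -0.0177]
eef_rot: [0.414, -3.111, 0.006]
ft_force: [0.1, -1.6, 3.6]
finger_gap: 0.521
```

{"op": "jog_arm", "data": {
  "series": [0,0,0,0,0,0,1,0,0,0,0,0,0,1,0,0,0,0,0,0,1,0,0,0,0,0,0,1,0,0,0,0,0,0,1]
}}

```text
clock: 7.52
position: [0.4984, 0.1865, -0.0176]
eef_rot: [0.414, -3.111, 0.006]
ft_force: [-0.1, 0.4, 1.7]
finger_gap: 0.521
```

{"op": "jog_arm", "data": {
  "series": [0,0,0,0,0,-2,1,0,0,0,0,0,-5,1,0,0,0,0,0,-9,1,0,0,0,0,0,-12,1,0,0,0,0,0,-12,1]
}}

```text
clock: 8.15
position: [0.5007, 0.1876, 0.1047]
eef_rot: [-0.414, 3.112, -0.003]
ft_force: [0.1, 0.6, -1.2]
finger_gap: 0.521
```

```bash
python3 -c "
from h import *
plan(.553,-.064,.10,80)"
```

```text
t 8.15 pos [0.5007 0.1876 0.1047] jaw 105.1 gap 0.521 F [ 0.1  0.6 -1.2]
turn [-0.1  0.1 25.1] shift cm [  1.53 -25.65   0.53]
```

{"op": "jog_arm", "data": {
  "series": [0,0,4,0.3,-4,0.2,1,0,0,10,0.6,-10,0.4,1,0,0,17,1,-16,0.5,1,0,0,25,1.4,-22,0.5,1,0,0,25,1.5,-25.6,0.5,1]
}}

```text
clock: 8.78
position: [0.5517, -0.0679, 0.0986]
eef_rot: [-0.278, -3.129, 0.007]
ft_force: [-0.1, 0.5, -1.1]
finger_gap: 0.518
```

Run:
```python
from h import *
for _ in range(3): r.grab_frame('top')
g=snap('side','side6'); f=snap('top','top6')
plan(.553,-.064,.02,80)
crop(g,'s6',170,80,330,270,3); crop(f,'t6',170,110,320,250,5)
```

```text
t 9.03 pos [ 0.552  -0.0621  0.0987] jaw 80.2 gap 0.518 F [-0.1  1.2 -2.2]
turn [-0.  -0.   0.2] shift cm [-0.13 -0.17  7.87]
```

View pics/s6.png

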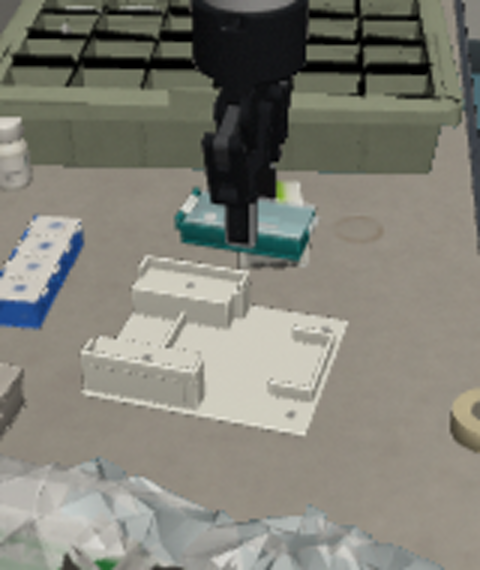

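View pics/t6.png

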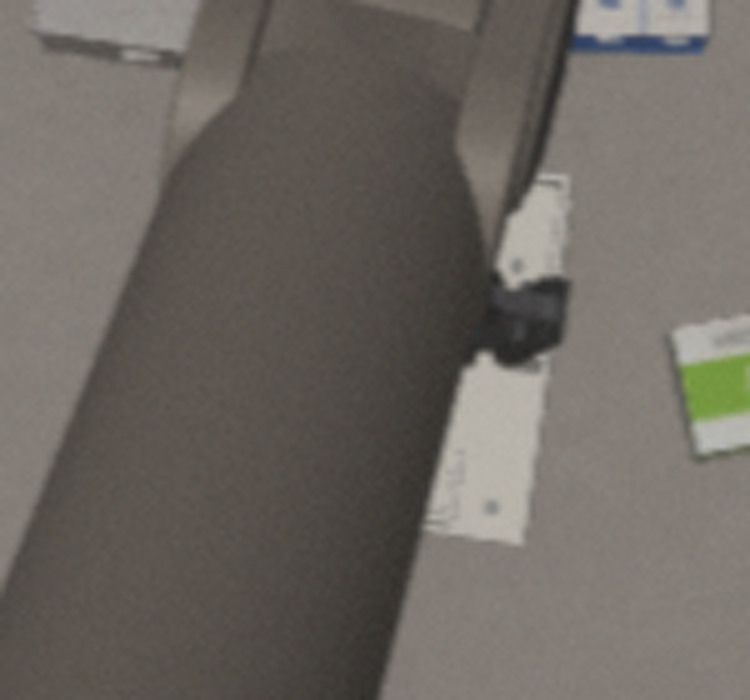

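Run:
```python
from h import *
g=load('side6'); C=cloud(g); hsv=cv2.cvtColor(g['color'],cv2.COLOR_RGB2HSV)
sub=np.zeros(C.shape[:2],bool); sub[138:172,225:280]=1
m=sub&(C[...,2]>.08)&(C[...,2]<.20)&(C[...,1]>-.12)&(C[...,1]<0)&(hsv[...,1]>60)
P=C[m]; print(len(P),P.min(0).round(3),P.max(0).round(3),np.percentile(P[:,2],[5,50,95]).round(4))
T=P[P[:,2]>np.percentile(P[:,2],95)-.006]
print([np.round(x,1) for x in cv2.minAreaRect((P[:,:2]*1000).astype(np.float32))],[np.round(x,1) for x in cv2.minAreaRect((T[:,:2]*1000).astype(np.float32))])
g=load('side0');C=cloud(g)
m=(np.hypot(C[...,0]-.615,C[...,1]+.075)<.1)&(C[...,2]>.035)&(C[...,2]<.05)
P=C[m];print('lips',len(P),[np.round(x,1) for x in cv2.minAreaRect((P[:,:2]*1000).astype(np.float32))])
m=(np.hypot(C[...,0]-.55,C[...,1]+.255)<.1)&(C[...,2]>.012)&(C[...,2]<.035)
P=C[m];print('pack',len(P),[np.round(x,1) for x in cv2.minAreaRect((P[:,:2]*1000).astype(np.float32))])
```

```text
271 [ 0.507 -0.095  0.116] [ 0.604 -0.004  0.197] [0.1174 0.1263 0.1367]
[array([557.7, -47.8]), array([86.3, 92.3]), np.float64(79.3)] [array([557.8, -47.8]), array([86.3, 92. ]), np.float64(79.3)]
lips 212 [array([616.9, -73.2]), array([140.9,  92.1]), np.float64(79.6)]
pack 574 [array([ 555.4, -254.6]), array([ 62.3, 114.7]), np.float64(9.2)]
```

{"op": "jog_arm", "data": {
  "series": [0,0,0,-0.1,-0.15,3,1,0,0,0,-0.1,-0.15,6,1,0,0,0,-0.1,-0.15,7.5,1,0,0,0,-0.1,-0.15,7.5,1,0,0,0,-0.1,-0.15,7.5,1]
}}

```text
clock: 9.65
position: [0.5538, -0.0635, 0.0247]
eef_rot: [0.267, 3.129, -0.001]
ft_force: [-0.1, -0.8, 0.2]
finger_gap: 0.52
```

Run:
```python
from h import *
g=snap('side','side7')
plan(.553,-.064,-.013,80)
crop(g,'s7',170,100,330,250,4)
```

```text
t 9.7 pos [ 0.554  -0.0637  0.025 ] jaw 80.2 gap 0.523 F [ 0.4  0.6 -0.6]
turn [-0.   0.1  0.2] shift cm [ 0.1  -0.04  3.8 ]
```

View pics/s7.png

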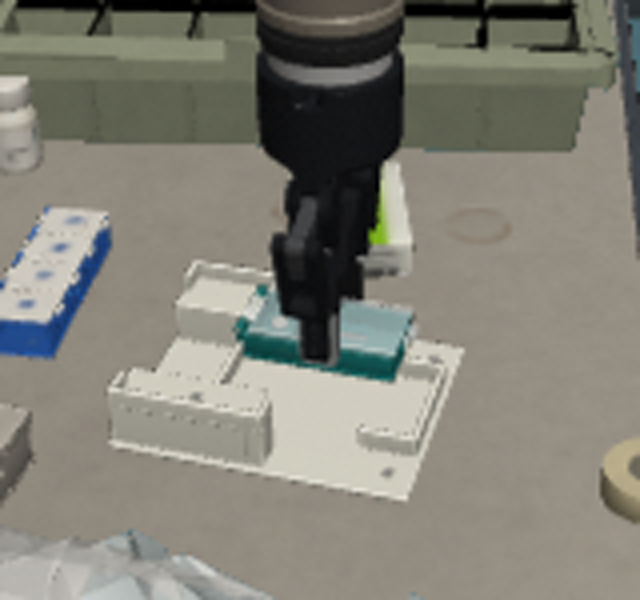

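{"op": "jog_arm", "data": {
  "series": [0,0,0,0.1,0,1,1,0,0,0,0.1,0,2.2,1,0,0,0,0.1,0,3.2,1,0,0,0,0.1,0,3.75,1,0,0,0,0.1,0,3.75,1]
}}

```text
clock: 10.32
position: [0.5529, -0.0637, -0.013]
eef_rot: [0.268, 3.129, -0.001]
ft_force: [-0.3, 0.6, -1.0]
finger_gap: 0.519
```

Run:
```python
from h import *
g=snap('side','side8')
plan(.553,-.064,-.0135,80)
crop(g,'s8',170,100,330,250,4)
```

```text
t 10.38 pos [ 0.5531 -0.0637 -0.0128] jaw 80.2 gap 0.517 F [ 1.  -0.3 -0.2]
turn [-0.   0.1  0.2] shift cm [ 0.01 -0.03  0.07]
```

View pics/s8.png

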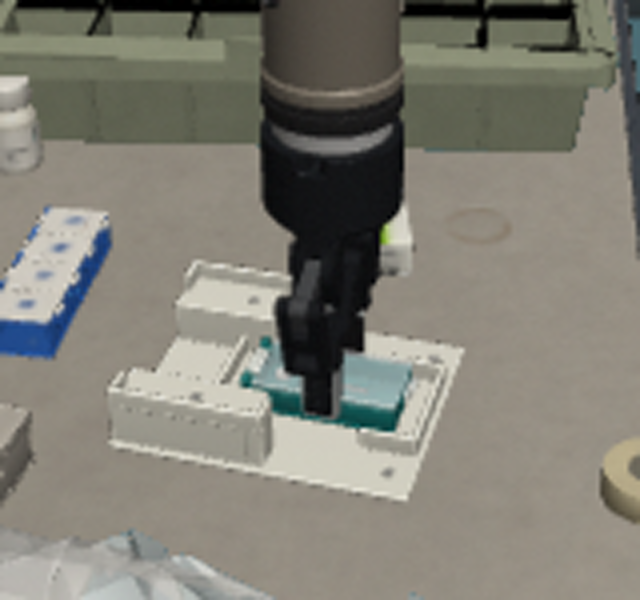

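{"op": "jog_arm", "data": {
  "series": [0,0,0,0,0,0.1,0.2,0,0,0,0,0,0.1,-0.3,0,0,0,0,0,0.1,-0.5,0,0,0,0,0,0.1,-0.5,0,0,0,0,0,0,-0.5]
}}

```text
clock: 11.0
position: [0.553, -0.0637, -0.0128]
eef_rot: [0.268, 3.128, -0.001]
ft_force: [0.2, -0.2, -0.3]
finger_gap: 0.749
```

{"op": "jog_arm", "data": {
  "series": [0,0,0,0,0,-2,-0.5,0,0,0,0,0,-5,-0.5,0,0,0,0,0,-9,-0.5,0,0,0,0,0,-12,-0.7,0,0,0,0,0,-13,-0.9]
}}

```text
clock: 11.62
position: [0.5542, -0.0639, 0.1194]
eef_rot: [0.268, 3.124, -0.001]
ft_force: [0.1, 1.1, 0.8]
finger_gap: 0.951
```

Run:
```python
from h import *
plan(.555,-.2555,.12,9)
```

```text
t 11.62 pos [ 0.5542 -0.0639  0.1194] jaw 80.2 gap 0.951 F [0.1 1.1 0.8]
turn [ 0.2  0.3 71.2] shift cm [ -3.34 -18.87  -0.04]
```

{"op": "jog_arm", "data": {
  "series": [0,0,10,-0.5,-3,-1,-0.9,0,0,20,-1.2,-7,-1,-0.9,0,0,30,-2,-11,-1,-0.9,0,0,40,-2.7,-15,-1,-0.9,0,0,50,-3.3,-18.9,-1,-0.9]
}}

```text
clock: 12.25
position: [0.5538, -0.2565, 0.1282]
eef_rot: [1.572, 2.716, 0.003]
ft_force: [0.3, 0.4, -0.1]
finger_gap: 0.954
```

Run:
```python
from h import *
f=snap('top','top9');g=snap('side','side9'); crop(f,'t9',195,110,300,235,5); crop(g,'s9',170,100,330,250,4)
C=cloud(f)
plan(.555,-.2555,.06,9)
```

```text
t 12.35 pos [ 0.5514 -0.2627  0.1285] jaw 29.6 gap 0.947 F [-0.7  0.4 -0. ]
turn [ 0.   0.4 20.6] shift cm [0.49 0.68 6.85]
```

View pics/t9.png

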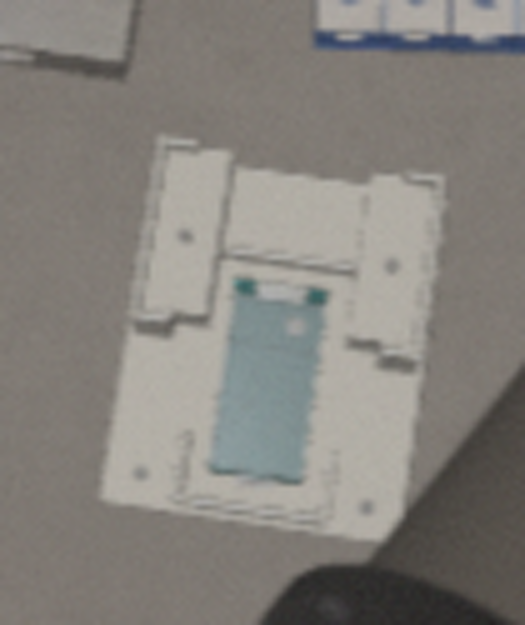

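View pics/s9.png

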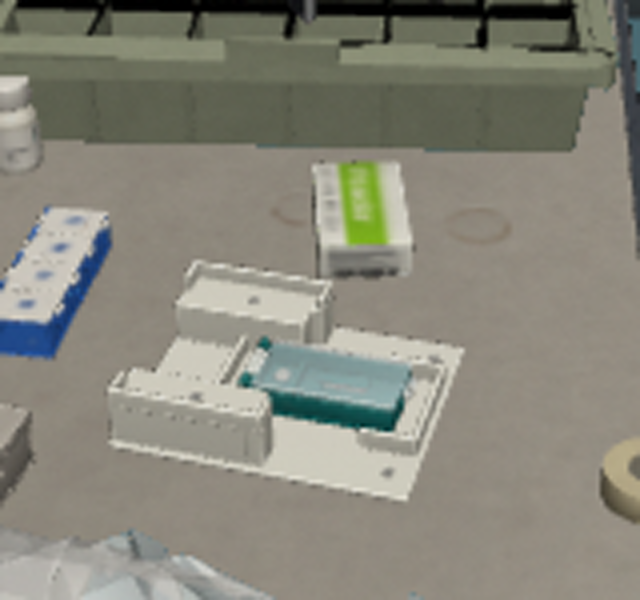

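{"op": "jog_arm", "data": {
  "series": [0,0.3,8,0.3,0.5,0,-0.9,0,0.3,16,0.5,0.7,1,-0.9,0,0.3,20.6,0.5,0.7,3,-0.9,0,0.3,20.6,0.5,0.7,5.5,-0.9,0,0.3,20.6,0.5,0.7,5.5,-0.9]
}}

```text
clock: 12.98
position: [0.5531, -0.2527, 0.0703]
eef_rot: [-2.035, -2.386, 0.003]
ft_force: [-0.7, -0.1, 1.4]
finger_gap: 0.951
```

Run:
```python
from h import *
r.grab_frame('side')
f=snap('top','top10');g=snap('side','side10'); crop(f,'t10',270,130,390,230,5); crop(g,'s10',200,50,330,200,4)
plan(.555,-.2555,-.018,9)
```

```text
t 13.12 pos [ 0.5556 -0.2552  0.0741] jaw 9.0 gap 0.951 F [1.3 0.6 1.5]
turn [0.1 0.1 0. ] shift cm [ 0.   -0.08  9.21]
```

View pics/t10.png

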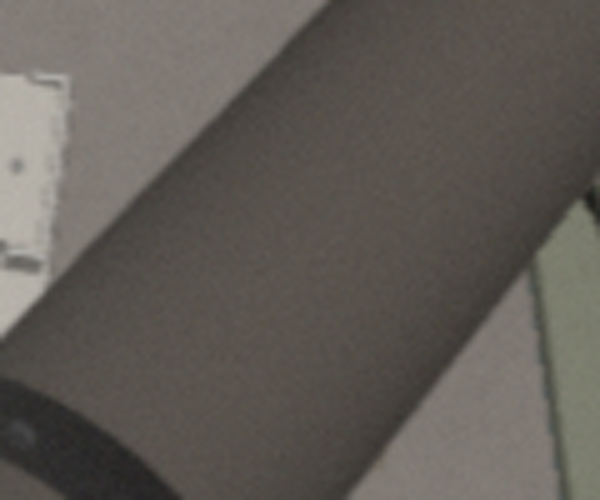

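View pics/s10.png

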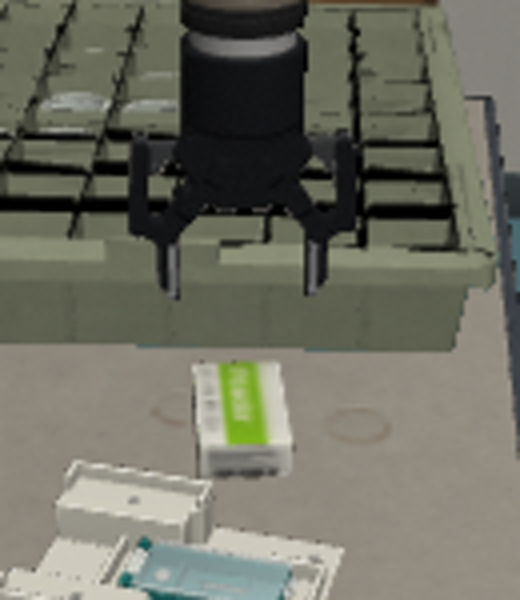

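{"op": "jog_arm", "data": {
  "series": [0,0,0,0,0,3,-0.9,0,0,0,0,-0.1,6,-0.9,0,0,0,0,-0.1,8,-0.9,0,0,0,0,-0.1,9.2,-0.9,0,0,0,0,-0.1,9.2,-0.9]
}}

```text
clock: 13.75
position: [0.5547, -0.2554, -0.0182]
eef_rot: [2.039, 2.388, -0.001]
ft_force: [-0.8, 0.0, 0.0]
finger_gap: 0.947
```

Run:
```python
from h import *
g=snap('side','side11'); crop(g,'s11',200,80,330,200,5)
plan(.555,-.2555,-.020,9)
```

```text
t 13.8 pos [ 0.5552 -0.2559 -0.0174] jaw 9.0 gap 0.947 F [0.4 0.  0.4]
turn [0.1 0.2 0. ] shift cm [ 0.04 -0.02  0.26]
```

View pics/s11.png

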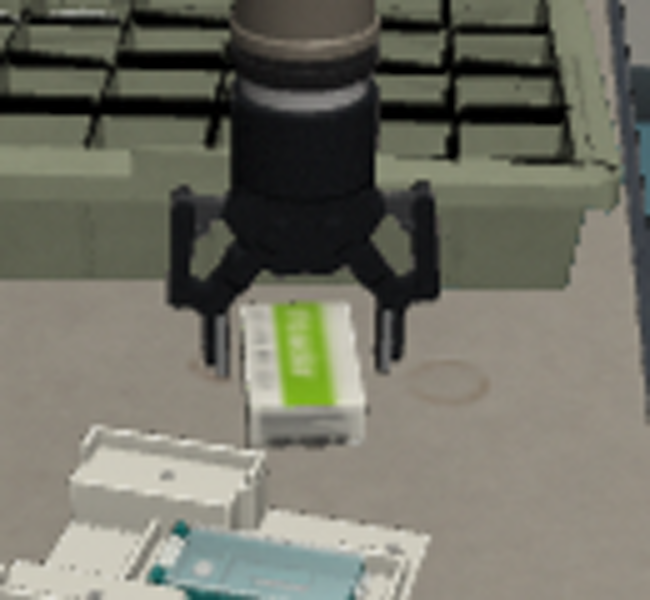

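Fingers straddle the carton; the tips are still a bit above the bench. I'll lower 3 mm and close.

{"op": "jog_arm", "data": {
  "series": [0,0,0,0,0,0.3,-0.9,0,0,0,0,0,0.3,-0.9,0,0,0,0,0,0.3,-0.4,0,0,0,0,0,0.3,0.5,0,0,0,0,0,0.3,1]
}}

```text
clock: 14.42
position: [0.5559, -0.2563, -0.0196]
eef_rot: [2.036, 2.386, 0.0]
ft_force: [0.3, -0.2, 4.1]
finger_gap: 0.725
```

{"op": "jog_arm", "data": {
  "series": [0,0,0,0,0,0,1,0,0,0,0,0,0,1,0,0,0,0,0,0,1,0,0,0,0,0,-1.5,1,0,0,0,0,0,-4,1]
}}

```text
clock: 15.05
position: [0.5545, -0.2554, 0.02]
eef_rot: [2.039, 2.388, -0.001]
ft_force: [0.8, -0.2, -1.1]
finger_gap: 0.727
```

Run:
```python
from h import *
plan(.617,-.0745,.1,-10)
```

```text
t 15.05 pos [ 0.5545 -0.2554  0.02  ] jaw 9.0 gap 0.727 F [ 0.8 -0.2 -1.1]
turn [ 0.1  0.1 19. ] shift cm [16.88  9.01 -8.02]
```

{"op": "jog_arm", "data": {
  "series": [0,0,0,0,0,-4,1,0,0,4,2,1,-8,1,0,0,9,6,3,-8,1,0,0,14,10,5,-8,1,0,0,19,14,7.3,-8,1]
}}

```text
clock: 15.68
position: [0.6045, -0.1042, 0.1004]
eef_rot: [2.408, 2.015, 0.0]
ft_force: [-0.4, -1.0, -1.8]
finger_gap: 0.722
```

Run:
```python
from h import *
plan(.617,-.0745,.1,-10)
```

```text
t 15.68 pos [ 0.6045 -0.1042  0.1004] jaw -10.2 gap 0.722 F [-0.4 -1.  -1.8]
turn [ 0.1  0.1 -0.2] shift cm [3.14 0.7  0.04]
```

{"op": "jog_arm", "data": {
  "series": [0,0,0,1.5,0.4,0,1,0,0,0,3.1,0.7,0,1,0,0,0,3.1,0.7,2,1,0,0,0,3.1,0.7,4,1,0,0,0,3.1,0.7,4,1]
}}

```text
clock: 16.3
position: [0.6139, -0.0762, 0.0573]
eef_rot: [-2.411, -2.01, 0.007]
ft_force: [0.1, -0.0, -1.9]
finger_gap: 0.722
```

Run:
```python
from h import *
r.grab_frame('side');r.grab_frame('side')
f=snap('top','top12');g=snap('side','side12'); crop(f,'t12',195,110,300,235,5); crop(g,'s12',170,90,330,240,4)
plan(.617,-.0745,.011,-10)
C=cloud(g); hs=cv2.cvtColor(g['color'],cv2.COLOR_RGB2HSV)
s=np.zeros(C.shape[:2],bool); s[120:220,200:300]=1
m=s&(C[...,2]>.082)&(C[...,2]<.125)&(abs(C[...,1]+.075)<.1)&(hs[...,2]>90)
P=C[m];print(len(P),P[:,2].min(),[np.round(x,1) for x in cv2.minAreaRect((P[:,:2]*1000).astype(np.float32))])
```

```text
t 16.5 pos [ 0.6173 -0.076   0.061 ] jaw -10.2 gap 0.723 F [ 0.1  0.2 -0.8]
turn [ 0.1  0.1 -0.2] shift cm [ 0.15 -0.07  5.  ]
960 0.08204062938985672 [array([616. , -74.3]), array([112.3,  75.5]), np.float64(78.6)]
```

View pics/s12.png

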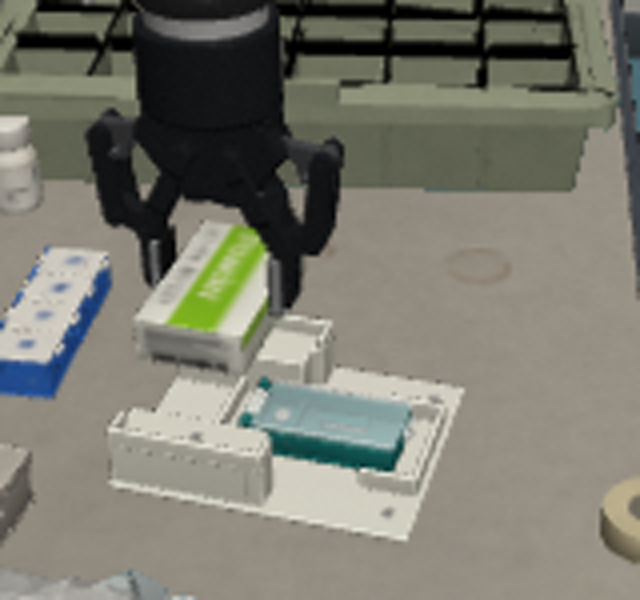

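View pics/t12.png

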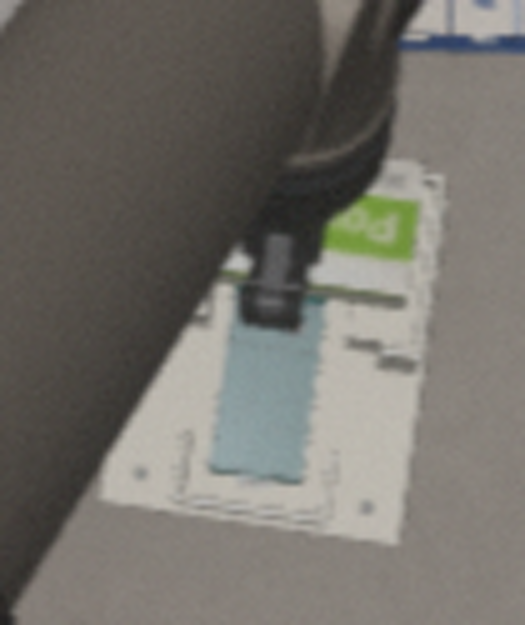

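{"op": "jog_arm", "data": {
  "series": [0,0,0,0.1,0,1.5,1,0,0,0,0.1,0,3,1,0,0,0,0.1,0,4.2,1,0,0,0,0.1,0,4.9,1,0,0,0,0.1,0,4.9,1]
}}

```text
clock: 17.12
position: [0.6175, -0.0752, 0.0115]
eef_rot: [2.409, 2.013, 0.0]
ft_force: [-0.4, 0.4, -1.3]
finger_gap: 0.723
```

Run:
```python
from h import *
g=snap('side','side13'); crop(g,'s13',170,90,330,240,4)
plan(.617,-.0745,.0105,-10)
```

```text
t 17.18 pos [ 0.6177 -0.0752  0.0118] jaw -10.2 gap 0.722 F [-0.9  0.9 -0.4]
turn [ 0.1  0.1 -0.2] shift cm [ 0.06 -0.08  0.13]
```

View pics/s13.png

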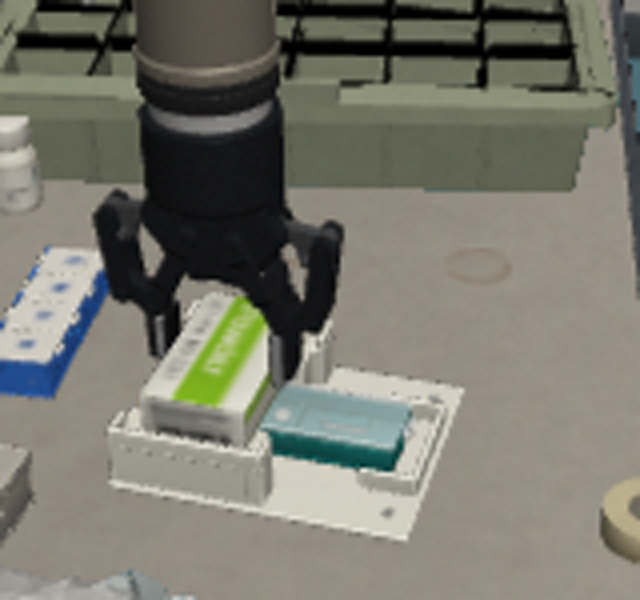

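Carton is within the lips, just above the ledges. Lower 1 mm and release to a partial opening.

{"op": "jog_arm", "data": {
  "series": [0,0,0,0,0,0.1,1,0,0,0,0,0,0.1,-0.3,0,0,0,0,0,0.1,-0.85,0,0,0,0,0,0.1,-0.85,0,0,0,0,0,0.1,-0.85]
}}

```text
clock: 17.8
position: [0.6178, -0.0753, 0.011]
eef_rot: [2.408, 2.012, 0.001]
ft_force: [0.8, -0.0, -0.2]
finger_gap: 0.926
```

{"op": "jog_arm", "data": {
  "series": [0,0,0,0,0,-1.5,-0.85,0,0,0,0,0,-4,-0.85,0,0,0,0,0,-8,-0.85,0,0,0,0,0,-12,-0.85,0,0,0,0,0,-16,-0.85]
}}

```text
clock: 18.42
position: [0.6175, -0.0753, 0.1737]
eef_rot: [2.408, 2.011, 0.003]
ft_force: [0.6, -0.0, -0.6]
finger_gap: 0.927
```

{"op": "jog_arm", "data": {
  "series": [0,0,0,4,0,0,-0.85,0,0,0,9,0,0,-0.85,0,0,0,15,0,0,-0.85,0,0,0,21,0,0,-0.85,0,0,0,21,0,0,-0.85]
}}

```text
clock: 19.05
position: [0.6551, 0.1413, 0.1732]
eef_rot: [2.397, 2.029, 0.008]
ft_force: [-0.2, -1.4, -0.0]
finger_gap: 0.923
```

Run:
```python
from h import *
f=snap('top','top14');g=snap('side','side14'); crop(f,'t14',195,110,300,235,5); crop(g,'s14',170,90,330,240,4)
print(r.get_state()['position'])
for F,n in((f,'top'),(g,'side')):
    C=cloud(F); m=(np.hypot(C[...,0]-.617,C[...,1]+.0745)<.085)&(C[...,2]>.047)&(C[...,2]<.07)
    P=C[m];print(n,len(P),np.percentile(P[:,2],[5,50,95]).round(4),[np.round(x,1) for x in cv2.minAreaRect((P[:,:2]*1000).astype(np.float32))])
```

```text
[0.65506204 0.13205124 0.17399832]
top 1246 [0.0519 0.0552 0.058 ] [array([615.5, -76. ]), array([109.8,  63.2]), np.float64(79.8)]
side 851 [0.0504 0.0557 0.0572] [array([616. , -73.8]), array([116.5,  62.8]), np.float64(80.2)]
```

View pics/s14.png

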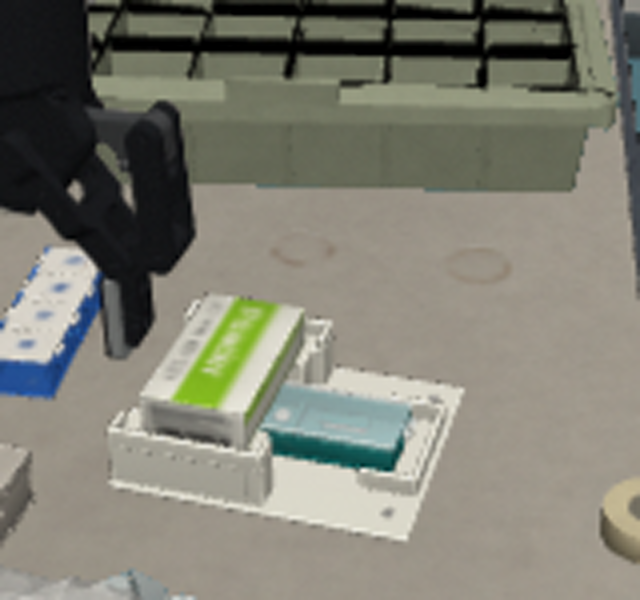

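View pics/t14.png

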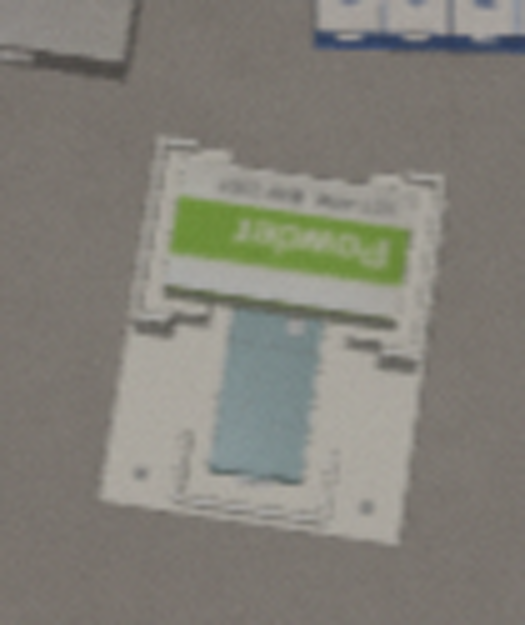

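```bash
python3 -c "
from h import *
s=r.get_state();print(abs(s['joint_vel']).max(),s['clock']);print(r.close_job())"
```

```text
0.04164130670399207 19.15
the job is handed in; nothing more can be done
None
```

The rack is packed and the job was handed in at 19.15 s. The tablet cutter went in first, flat in the low bay with its lid up. The flat carton then went across it in the raised cradle.

**Last checks:**
- **Cutter:** it lies inside the bay's stops and guides, judged by eye from both views after the carton was placed.
- **Carton:** its top is at 55–56 mm, against 56 mm expected. It is centred within about 1.5 mm, aligned with the cradle, and inside the lips.
- **Robot:** the gripper was open and clear, about 0.2 m from the carton. The wrist force stayed under about 5 N in every reading.

**What failed or disagreed:**
- **First grasp missed:** the fingers shut just above the cutter's lid without moving it. The side camera's depth picture showed the real fingertips about 25 mm higher than the reported TCP. I corrected for this in every later height, and the second grasp held.
- **Cameras differ slightly:** the two views disagreed by about 2.4 mm in y on the rack's position. I aimed at the average, and the 10 mm of free space each side covered it.

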